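# Ring the large counter bell, then the small one

### The job

Call the kitchen and then the cellar with the counter bells: with the fingertips, gently press the button of the largest bell right down and let it spring back up, then do the same with the smallest bell. Do not touch the middle-sized bell, do not pick up or shift any bell, and leave everything else standing where it is. Finish with the hand clear.

Things in the scene. Friction and masses are not known exactly. Their poses are not given: they have to be found in the camera images.
- large_bell: Largest of the three counter bells: round dark wood base 104 mm across on a rubber foot, steel dome, and on top a round brass push button 28 mm across, its top 84 mm above the worktop. Loose, 0.6 kg. Origin: centre of its underside, z up.
- large_top (a point): centre of the top face of the large bell's button (moves down with it). The button's underside stands 12 mm clear of the dome when up. Note: over the worktop a wall cabinet, underside 0.50 m up, hangs beyond about x = 0.5 m and right of y = -0.05 m: swing the arm round close to its base there
- large_button (a joint): travel of the large bell's button: 0 up, 0.008 m at the bottom stop; grows as it is pressed straight down. Spring: about 1 N to start, 4.5 N at the stop; it springs back by itself
- middle_bell: Middle-sized of the three counter bells: round dark wood base 82 mm across on a rubber foot, steel dome, and on top a round brass push button 26 mm across, its top 68 mm above the worktop. Loose, 0.42 kg. Origin: centre of its underside, z up.
- middle_top (a point): centre of the top face of the middle bell's button (moves down with it). The button's underside stands 12 mm clear of the dome when up
- middle_button (a joint): travel of the middle bell's button: 0 up, 0.008 m at the bottom stop; grows as it is pressed straight down. Spring: about 1 N to start, 4.5 N at the stop; it springs back by itself
- small_bell: Smallest of the three counter bells: round dark wood base 62 mm across on a rubber foot, steel dome, and on top a round brass push button 24 mm across, its top 54 mm above the worktop. Loose, 0.28 kg. Origin: centre of its underside, z up.
- small_top (a point): centre of the top face of the small bell's button (moves down with it). The button's underside stands 12 mm clear of the dome when up
- small_button (a joint): travel of the small bell's button: 0 up, 0.008 m at the bottom stop; grows as it is pressed straight down. Spring: about 1 N to start, 4.5 N at the stop; it springs back by itself
- jigger: bystander: brass double-cone jigger, 41 mm across, 85 mm high, between two bells; origin under its centre
- wine_stopper: bystander: cork bottle stopper standing on its brass knob, 33 mm across, 48 mm high, between two bells; origin under its centre
- espresso_cup: bystander: white cup with handle, 62x86x50 mm high, behind the bells; origin on its underside
- goblet_0: bystander: clear grey stemmed goblet, 69 mm across, 116 mm high, behind the bells; origin under its centre
- candle_jar: bystander: candle glass with wooden lid, 69 mm across, 80 mm high, behind the bells; origin under its centre
- matchbox: bystander: match box lying flat, 54x37x16 mm high, to the right of the bells; origin under its centre.
Things that resemble listed ones, but are neither listed nor needed, are in the scene too. What is shaped like the middle_bell but orange or turquoise is not meant. Leave any green or orange look-alike of the large_bell alone.

How it is judged:
By the outcome, as a careful person would: the job done as asked, in the order asked, and still so for the second after the job is handed in, with the robot touching nothing.
It also fails if it takes over 43 s, if anything falls off the work surface, if the arm or the gripper's body presses on something with over 40 N, if the wrist force passes 120 N, or if a joint passes its speed limit or range.

### The arm

A 6-joint arm with a two-finger parallel gripper is mounted at the origin on a cart in front of the work surface, level with it; the furniture and walls round the work are solid. World frame = base frame: x ahead of the robot, y to its left, z up, the work surface at z = 0. Lengths are in m, angles in rad, forces in N, time in s.
With the tool pointing down it reaches from about 0.275 to 0.75 m from the base axis. Payload 10.2 kg.
Tool frame: the origin (TCP) lies at the very end of the fingers, on their centre line; the grasp point (between the pads) lies 19 mm behind it; z points along the fingers, y is the line along which they close (so a half turn about z gives the same grasp; the last joint's range is limited). The gripper opens to 88 mm and grips with 3 to 60 N. Pads are 18 mm wide; open, the fingers measure 123 mm over their backs; the gripper's body (75 mm by 187 mm) begins 45 mm behind the grasp point.
Start: joints at [-1.538, 0.313, 1.498, -0, 1.331, -0.223], TCP at [0.133, -0.508, 0.239] pointing down, gripper open.
Joint ranges: [-2.94, 2.94], [-0.97, 2.17], [0.19, 2.56], [-1.23, 4.37], [0.02, 3.11], [-2.88, 2.88]. Speed limits (rad/s): [2.39, 2.39, 3.01, 3.14, 3.14, 3.14].

### API

Orientations are given as a unit quaternion [x, y, z, w].
In Python, from station import r, eoat, planner, vision, order, search_frame, trace, pinpoint, monitor gives the robot as it stands. Calls block until the motion is done:
- r.move_pose(position, orientation): joint-space move of the TCP to a pose.
- r.movel(position, vel=0.15, frame=None, force_limit=None): straight line of the TCP; frame=None keeps the orientation; vel is the mean speed in m/s. With force_limit (N) it stops when the force on the tool has changed by that much, and returns True; else False.
- r.move_j(angles): joint-space move.
- eoat.move_gripper(opening, f_grip=None): opening from 0.0 (shut) to 1.0 (fully open); f_grip is the grip in N (None keeps the last); returns when the fingers have stopped.
- r.hold(seconds).
- planner.solve_ik(position, orientation): joint angles nearest the present ones, or None.
- vision.snapshot(name): name is "side" or "top" or "wrist"; returns a dict with "frame" (480x640x3 uint8, red, green, blue), "fx", "fy", "cx", "cy" (pixels), "cam_to_world" (4x4, takes a point from camera to world coordinates); the wrist camera has in their place "tool_from_camera" (4x4, takes a point from camera to tool coordinates, whose origin is the TCP and whose axes are the flange's). Camera axes: x right, y up, looking along -z (the intrinsics and any distortion apply to the point x, -y, -z); pixel columns grow to the right and rows downward; lengths in m; the calibration is good to about 2 mm. A picture is of the moment at which its call begins: read the wrist's pose just before it. There is no depth.
A pose or a line that the arm cannot do raises r.MotionError and nothing moves.
- order.hand_in(): hands the job in; it is judged then, once.
Trained networks look in a picture, given as the dict that the camera call returned (one of the last four; its "shot" number tells which), for a name from the list of things; names that differ only in an ending like _2 or _b are one class to them, and where a whole thing is asked for, a point or a joint stands for the part that bears it (a point fixed in the world has none). Each returns a list of dicts, best first, with "score" (0 to 1); they miss things now and then, are a little off and sometimes report something else, mostly with a low value. They report only what shows in the picture. A call takes as long as a camera call. They do not tell look-alikes from the thing itself.
- search_frame(thing, picture): "bbox" ([left, top, right, bottom] in pixels, round what is visible of it).
- trace(thing, picture): "pixels" (480x640 bool, what is visible of it) and "bbox" ([left, top, right, bottom] in pixels, round what is visible of it).
- pinpoint(thing, picture): "centre" ([column, row] in pixels: a listed point, or the origin of a listed thing).
Readings, each from a call of its own:
- monitor.get_time_s(): time.
- monitor.get_joints(): joint angles.
- monitor.get_joint_velocities(): joint speeds.
- monitor.get_joint_torque(): joint torques, N m.
- monitor.get_tool_pos(): TCP position.
- monitor.get_tcp_rot(): TCP orientation.
- monitor.get_force(): force on the tool from outside, world axes, zero at the start.
- monitor.get_moment(): the same for the moment, N m.
- monitor.get_opening(): opening from 0.0 (shut) to 1.0 (fully open).
- monitor.get_gripper_force(): force on a finger pad.
Only numpy, scipy, OpenCV 4.12 (cv2) and the standard library are available. Lean on these libraries where they do the work, as an engineer would, in place of code of your own. Each camera call takes 0.05 s, during which the arm holds its last target. There are 200 camera calls.

## Working session

There is one attempt and no reset: what is moved stays moved. The work goes in short steps, each a Python script; the robot and the scene stay as the last script left them, time stands still between calls to the robot, and variables do not carry over. Pictures are saved under pics/ and viewed, at most 10 in all, crops included, and the job is handed in when it is done.

```bash
mkdir -p pics; ls
cat > h.py <<'E'
import numpy as np, cv2
from station import r, eoat, planner, vision, order, search_frame, trace, pinpoint, monitor
def ray_z(s,px,z):
    M=np.array(s["cam_to_world"]); d=M[:3,:3]@np.array([(px[0]-s["cx"])/s["fx"],-(px[1]-s["cy"])/s["fy"],-1.0])
    o=M[:3,3]; return o+d*(z-o[2])/d[2]
E
python3 - <<'E'
from h import *
print(monitor.get_time_s(),monitor.get_tcp_rot(), monitor.get_opening())
S={"large_top":.084,"small_top":.054,"middle_top":.068}
for n in("top","side"):
    s=vision.snapshot(n); cv2.imwrite(f"pics/{n}0.png",s["frame"][:,:,::-1]); print(n,[k for k in s],np.round(np.array(s["cam_to_world"])[:3,3],3))
    for t,z in S.items():
        for p in pinpoint(t,s)[:5]: print(t,p["score"],np.round(p["centre"],1),np.round(ray_z(s,p["centre"],z),4))
    if n=="top":
      for t,z in [("jigger",0),("wine_stopper",0),("goblet_0",0),("espresso_cup",0),("candle_jar",0)]:
        for p in pinpoint(t,s)[:2]: print(t,p["score"],np.round(p["centre"],1),np.round(ray_z(s,p["centre"],z),3))
E
```

```text
pics
0.0 [ 9.91831373e-01  1.27554465e-01  6.30823584e-05 -6.18619911e-04] 0.9999838249885546
top ['frame', 'fx', 'fy', 'cx', 'cy', 'cam_to_world', 'shot'] [0.373 0.061 1.074]
large_top 0.62 [193. 300.] [0.4627 0.338  0.084 ]
large_top 0.61 [273.3 154.6] [0.8029 0.1542 0.084 ]
large_top 0.57 [164.5 216.4] [0.6584 0.4089 0.084 ]
large_top 0.45 [234.2 238.7] [0.5997 0.2468 0.084 ]
small_top 0.63 [274.7 290.8] [0.48   0.1583 0.054 ]
middle_top 0.57 [353.8 311.3] [ 0.4261 -0.0206  0.068 ]
middle_top 0.56 [357.4 310.6] [ 0.4274 -0.0288  0.068 ]
middle_top 0.47 [416.9 325.5] [ 0.3898 -0.1602  0.068 ]
middle_top 0.4 [300.5 356.4] [0.3318 0.1021 0.068 ]
jigger 0.71 [238.5 270.2] [0.539 0.252 0.   ]
jigger 0.44 [193.2 301. ] [0.468 0.361 0.   ]
wine_stopper 0.73 [323.5 274.4] [0.522 0.043 0.   ]
goblet_0 0.7 [239.3 272.9] [0.533 0.25  0.   ]
goblet_0 0.66 [328.  233.9] [0.623 0.028 0.   ]
espresso_cup 0.76 [273.5 216.9] [0.672 0.164 0.   ]
candle_jar 0.6 [231.  241.6] [0.612 0.27  0.   ]
side ['frame', 'fx', 'fy', 'cx', 'cy', 'cam_to_world', 'shot'] [0.004 0.454 0.849]
large_top 0.77 [225.2 344.6] [0.4674 0.3374 0.084 ]
large_top 0.68 [224.  191.3] [0.8055 0.153  0.084 ]
large_top 0.65 [254.6 320.3] [0.4791 0.2719 0.084 ]
large_top 0.63 [145.8 288.6] [0.6604 0.3985 0.084 ]
large_top 0.33 [340.8 268.5] [0.4799 0.0797 0.084 ]
small_top 0.65 [305.9 295.8] [0.4861 0.1582 0.054 ]
middle_top 0.57 [397.3 263.5] [ 0.4333 -0.0241  0.068 ]
middle_top 0.56 [375.8 326.1] [0.3492 0.1016 0.068 ]
middle_top 0.49 [464.1 246.8] [ 0.3851 -0.1595  0.068 ]
```

View pics/top0.png

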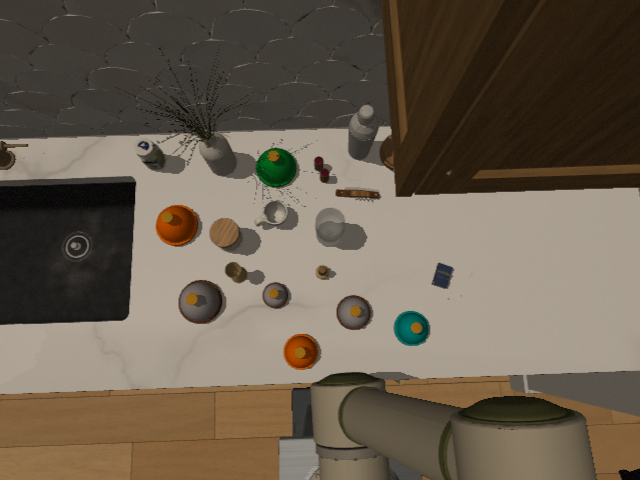

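View pics/side0.png

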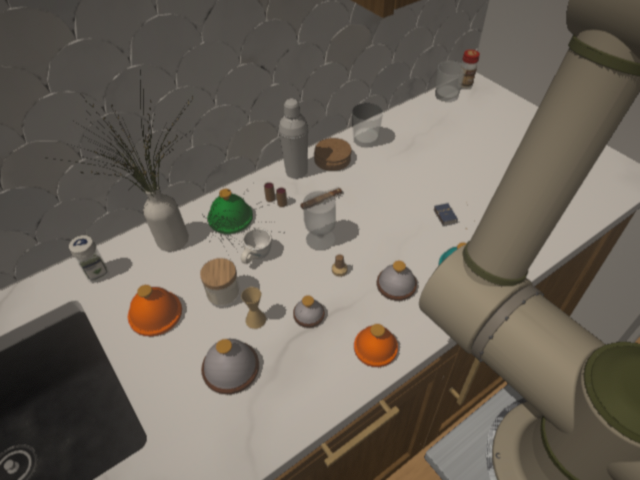

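The top view shows the steel (genuine) bells: large at (193,300), small at (275,291) and middle at (354,311). The orange, green and turquoise ones are look-alikes. The side view agrees, with the large bell at (225,345) and the small at (306,296). Next I retract, swing close to the base, hover over the large bell and look through the wrist camera.

```bash
cat >> h.py <<'E'
from scipy.spatial.transform import Rotation as R
Q=np.array(monitor.get_tcp_rot())
def wrist_ray(px,z,s,p,q):
    T=np.array(s["tool_from_camera"]); Rw=R.from_quat(q).as_matrix()
    o=Rw@T[:3,3]+p; d=Rw@T[:3,:3]@np.array([(px[0]-s["cx"])/s["fx"],-(px[1]-s["cy"])/s["fy"],-1.0])
    return o+d*(z-o[2])/d[2]
def look(name,thing,z):
    p=np.array(monitor.get_tool_pos()); q=np.array(monitor.get_tcp_rot()); s=vision.snapshot("wrist")
    cv2.imwrite(f"pics/{name}.png",s["frame"][:,:,::-1])
    for c in pinpoint(thing,s)[:4]: print(thing,c["score"],np.round(c["centre"],1),np.round(wrist_ray(c["centre"],z,s,p,q),4))
E
python3 - <<'E'
from h import *
eoat.move_gripper(0.0)
p=np.array(monitor.get_tool_pos()); rad=np.hypot(*p[:2])
q1=planner.solve_ik(np.r_[p[:2]/rad*0.34,0.27],Q); print(q1)
r.move_j(q1); print(monitor.get_time_s())
q2=np.array(q1); q2[0]+=0.629-np.arctan2(p[1],p[0]); r.move_j(q2)
print(monitor.get_time_s(),monitor.get_tool_pos(),monitor.get_opening())
r.move_pose([.465,.338,.19],monitor.get_tcp_rot())
print(monitor.get_time_s(),monitor.get_tool_pos(),monitor.get_joints())
look("w1","large_top",.084)
look("w1","small_top",.054)
E
```

```text
[-1.66413037e+00 -1.41958468e-01  1.91463410e+00 -1.62759623e-05
  1.36899280e+00 -3.49161407e-01]
2.725
4.9083 [0.2753143  0.19969339 0.2699411 ] 0.008242896290223841
5.8833 [0.46490335 0.33748588 0.19072954] [ 4.24146174e-01  4.59943504e-01  1.41427040e+00 -1.95348253e-04
  1.26704910e+00 -2.03119749e-01]
large_top 0.75 [325.3 243.5] [0.4683 0.3395 0.084 ]
large_top 0.71 [611.1 327. ] [0.6567 0.4049 0.084 ]
```

View pics/w1.png

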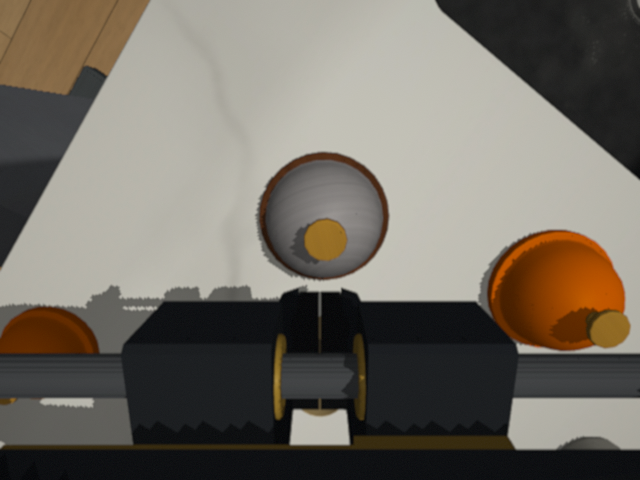

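The wrist view shows the steel bell's button at about (325,241), which agrees with the fixed cameras. I press it, then hover over the small bell.

```bash
cat >> h.py <<'E'
def press(xy,top):
    r.movel([*xy,top+.012],vel=.08); r.hold(.3); f0=monitor.get_force()
    hit=r.movel([*xy,top-.011],vel=.015,force_limit=9)
    print("hit",hit,monitor.get_tool_pos(),np.array(monitor.get_force())-f0)
    r.hold(.2); print(monitor.get_tool_pos(),np.array(monitor.get_force())-f0)
    r.movel([*xy,top+.012],vel=.03); print("up",np.array(monitor.get_force())-f0)
    r.movel([*xy,top+.1],vel=.12); print(monitor.get_time_s())
E
python3 - <<'E'
from h import *
press([.467,.3385],.084)
r.movel([.483,.158,.18],vel=.15); print(monitor.get_time_s())
look("w2","small_top",.054); s=vision.snapshot("side"); cv2.imwrite("pics/side2.png",s["frame"][:,:,::-1])
E
```

```text
hit True [0.46699412 0.33849488 0.07640084] [-2.1324047  -1.40691935  6.08435029]
[0.4669956  0.33851393 0.07641969] [-1.87438093 -1.11876076  7.18058165]
up [-0.43311978  0.1045495   0.6854961 ]
10.8333
12.1917
small_top 0.64 [313.8 227. ] [0.4763 0.1613 0.054 ]
```

View pics/w2.png

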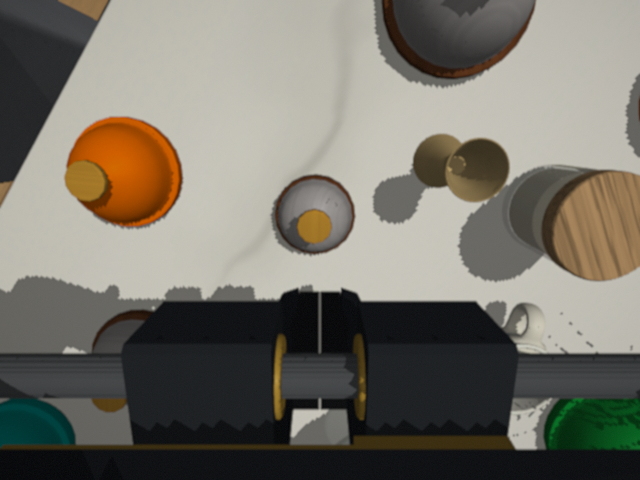

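View pics/side2.png

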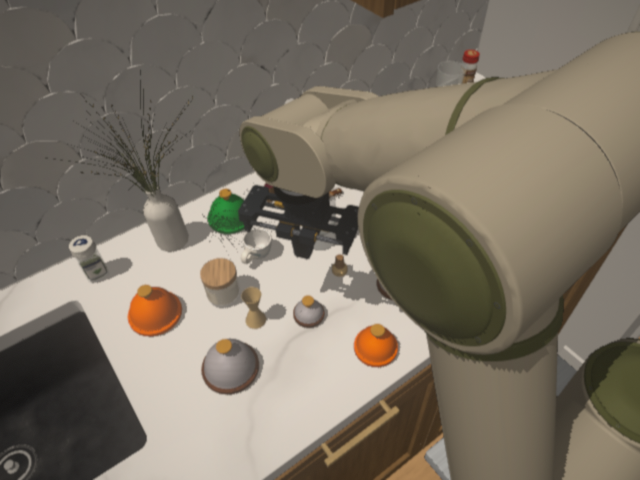

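The wrist view shows the small bell's button at (314,227). The side view shows the large bell unmoved and its button up at (225,345). The press reached about 7 N with the spring at 4.5 N, so the button was at its stop. Next is the small bell.

```bash
sed -i 's/force_limit=9/force_limit=11/' h.py
python3 - <<'E'
from h import *
r.movel([.4805,.159,.15],vel=.12)
press([.4805,.159],.054)
j=np.array(monitor.get_joints())
p=np.array(monitor.get_tool_pos()); a=p[:2]/np.hypot(*p[:2])
r.move_pose(np.r_[a*.34,.3],monitor.get_tcp_rot())
j=np.array(monitor.get_joints()); j[0]=-1.2; r.move_j(j); print(monitor.get_time_s())
for n in("top","side"):
    s=vision.snapshot(n); cv2.imwrite(f"pics/{n}3.png",s["frame"][:,:,::-1])
    for t in("large_top","small_top","middle_top"):
        print(n,t,[np.round(p["centre"],1).tolist() for p in pinpoint(t,s)[:4]])
E
```

```text
hit True [0.48051662 0.15899451 0.04634271] [-2.27576428 -0.62162513  7.73924682]
[0.4805247  0.15898962 0.04635116] [-2.31642786  0.30039211  8.0290208 ]
up [-0.47561928  0.31472355  0.55602411]
17.3667
19.6583
top large_top [[191.1, 300.6], [274.1, 154.3], [168.0, 220.3]]
top small_top [[273.0, 291.9]]
top middle_top [[418.2, 325.0], [355.2, 314.3], [300.2, 353.2]]
side large_top [[143.5, 289.0], [223.7, 345.2], [226.0, 193.7]]
side small_top [[306.4, 295.5]]
side middle_top [[377.3, 330.5], [397.0, 266.5]]
```

View pics/side3.png

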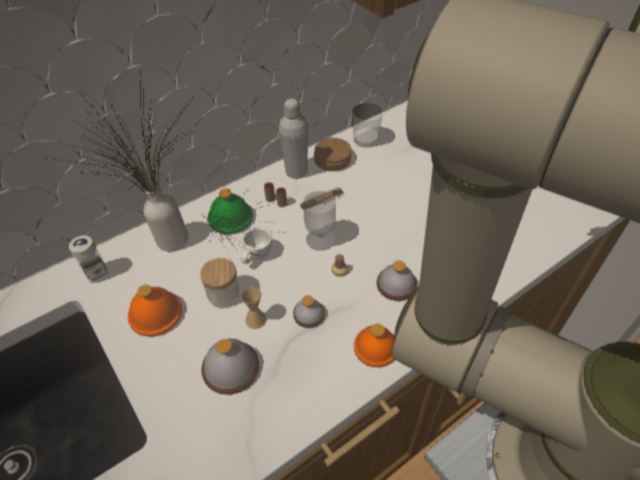

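Both presses ended about 7.6 mm down despite different force limits, so each button reached its hard stop. The picture shows every bell in place and both buttons up, the large at (225,345) and the small at (306,296), with the hand clear.

```bash
python3 -c "
from station import order; print(order.hand_in())"
```

```text
the job is handed in; nothing more can be done
None
```

I pressed the large bell's button down to its stop, then the small bell's, and both sprang back up; in the final pictures the bells stand where they were, the hand is clear, and the job was handed in after about 20 s.

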